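Clamp the tubes and shut the UV curing fixture

TASK

Get the curing fixture ready for its next cycle: with your fingertips push the upright clamp flap over and down until it lies flat over the tray of tubes, and only then swing the amber cover forward and press it down flush onto the box. Push both from behind, on their backs, without pinching or pulling them or pressing on the flap's silicone pad or the cover's foam seal. Pick nothing up: leave the tray of tubes, the bottle, the jar and the swab cup standing where they are, and take the hand clear at the end.

Things in the scene. Friction and masses are not known exactly. Their poses are not given: they have to be found in the camera images.
- fixture: UV curing fixture fixed to the bench: a white open-topped box, 170 mm deep (its x) by 260 mm wide (its y) by 70 mm high, walls 8 mm, aluminium deck inside 40 mm above the bench. Origin: centre of its underside, on the bench. Its x points from the front wall (robot side) to the far wall, its y to the left end, z up. A lamp bar (58 mm high) stands inside the front wall and a low module (54 mm high) at the right end.
- flap (a joint): angle of the clamp flap, rad: 0 = folded flat over the tubes (its stop, fully down), about 1.57 = upright; at most 1.9. It starts between 1.2 and 1.75. A friction hinge: it stays where it is left, and about 1 to 2 N near its free edge moves it.
- flap_hinge (a point): middle of the flap's hinge line, along the fixture's x at the left end, 58 mm above the bench. The flap: aluminium plate 70 mm wide (centred here), 4 mm thick, reaching 150 mm from the hinge, then a blue tab 36 mm wide to 167 mm. Ribs 6 mm wide stand 5 mm off its back along both side edges, 58 mm apart. From upright it folds towards the fixture's -y (to the right end).
- flap_back (a point): point on the back of the flap in the middle of its width, 150 mm from the hinge, where plate and tab meet: the face that is pushed, which looks outward (fixture's +y) when the flap is upright and up when it is flat (then 62 mm above the bench).
- cover (a joint): angle of the amber cover, rad: 0 = shut flush on the box (its stop), about 1.57 = upright; at most 2.0. It starts between 1.55 and 1.85. A friction hinge: it stays where it is left, and about 2 to 5 N near its free edge moves it.
- cover_hinge (a point): middle of the cover's hinge line, which runs along the fixture's y on the far rim of the box, 77.5 mm above the bench. The cover is an amber pane in an aluminium frame, 260 mm wide, 8 mm thick (4 mm each side of the hinge line), reaching 180 mm from the hinge, with a blue finger edge in the middle of its free end. It closes towards the fixture's -x (towards the robot).
- cover_back (a point): point on the outer face of the cover in the middle of its width, 165 mm from the hinge, on the front frame rail: the face that is pushed, which looks to the far side (fixture's +x) when the cover is upright and up when it is shut (then 81.5 mm above the bench).
- flap_pad (a point): middle of the dark silicone pad, 3 mm thick, covering the underside of the flap and its tab (the face that looks to the fixture's -y when upright). Kept clean: fingers stay off it. 
- cover_seal (a point): middle of the front run (166 mm from the hinge) of the black foam light seal, 3 mm thick and about 10 mm wide, all round the inner face of the cover near its edges (the face towards the robot when upright). Kept clean: fingers stay off it. 
- tray_center (a point): middle of the white tray (84 x 110 x 8 mm, with eight white tubes 110 mm long lying in it, blue at the near ends) that lies loose on the deck under the flap's place; point 6 mm above its underside. Top of the tubes 52 mm above the bench. To be left where it is.
- solvent_bottle_center (a point): middle (52 mm up) of a standing amber bottle with blue cap, 48 mm diameter, 105 mm high. Loose; leave it alone.
- screw_jar_center (a point): middle (30 mm up) of a standing clear jar with black cap, 60 mm diameter, 60 mm high. Loose; leave it alone.
- swab_cup_center (a point): middle (37 mm up) of a blue cup, 60 mm diameter, 75 mm high, with white swabs that stand out to 135 mm. Loose; leave it alone.
Mind the look-alikes: they are no part of the job. What is shaped like the part that bears swab_cup_center but purple is not meant.

How it is judged:
On the way, in this order (a step that is already met when the one before it is completed fails the run):
1. the clamp flap lies flat over the tubes while the cover still stands open (value of joint flap below 0.05 rad and value of joint cover above 1 rad), for 0.2 s.
2. the cover is shut flush over the flap (value of joint flap below 0.05 rad and value of joint cover below 0.04 rad), for 0.2 s.
At the end, for the whole second after the job is handed in: The flap is within 0.05 rad of flat, the cover within 0.04 rad of shut (under 7 mm at its front edge); the tray of tubes is within 15 mm, and bottle, jar and cup within 25 mm, of where they began, all three upright (all of step 2 and distance of tray_center from where it was at the start of the episode below 0.015 m and distance of each of solvent_bottle_center, screw_jar_center, swab_cup_center from where it was at the start of the episode below 0.025 m and angle between each of solvent_bottle_center, screw_jar_center, swab_cup_center's own z axis and vertical below 0.2 rad); the robot touches nothing.
It fails at once if the cover is brought down onto the flap while the flap still stands up (value of joint cover below 0.9 rad and value of joint flap above 0.25 rad).
It fails at once if the flap or the cover is pinched or pulled by its inner face: the fingers press on the flap's pad or the cover's seal (contact force between the fingers and flap_c4 above 1 N or contact force between the fingers and flap_c5 above 1 N or contact force between the fingers and cover_c1 above 1 N or contact force between the fingers and cover_c2 above 1 N or contact force between the fingers and cover_c3 above 1 N or contact force between the fingers and cover_c4 above 1 N).
It fails at once if the tray of tubes is lifted, carried or shoved (distance of tray_center from where it was at the start of the episode above 0.015 m).
It fails at once if the bottle, jar or swab cup is lifted, carried, shoved or knocked over (distance of any of solvent_bottle_center, screw_jar_center, swab_cup_center from where it was at the start of the episode above 0.025 m or angle between any of solvent_bottle_center, screw_jar_center, swab_cup_center's own z axis and vertical above 0.35 rad).
It also fails if it takes over 56 s, if anything falls off the work surface, if the arm or the gripper's body presses on something with over 40 N, if the wrist force passes 120 N, or if a joint passes its speed limit or range.

ROBOT

A 7-joint arm with a two-finger parallel gripper is mounted at the origin on the work surface. World frame = base frame: x ahead of the robot, y to its left, z up, the work surface at z = 0. Lengths are in m, angles in rad, forces in N, time in s.
With the tool pointing down it reaches from about 0.375 to 0.925 m from the base axis. Payload 3.1 kg.
Tool frame: the origin (TCP) lies between the finger pads; the fingertips stand 22 mm ahead of it and the grasp point (between the pads) lies 3 mm ahead of it (finger_overhang is the distance from the TCP to the fingertips, in m); z points along the fingers, y is the direction in which the jaws open and shut (so a half turn about z gives the same grasp; the last joint's range is limited). The gripper opens to 85 mm and grips with 20 to 120 N. Pads are 22 mm wide; open, the fingers measure 114 mm over their backs; the gripper's body (76 mm by 85 mm) begins 54 mm behind the grasp point. The pads swing forward as they close: fully open they stand 13 mm farther back than shut.
Start: joints at [-1.437, 0.383, 0.044, 1.598, -0.018, 1.161, -0.05], TCP at [0.149, 0.633, 0.253] pointing down, gripper open.
Joint ranges: [-2.61, 2.61], [-0.41, 2.15], [-1.48, 1.57], [0, 2.5], [-1.57, 4.71], [0.05, 1.97], [-2.85, 2.85]. Speed limits (rad/s): [2.79, 2.79, 3.14, 3.14, 3.14, 3.14, 3.14].

INTERFACE

Orientations are given as a 3x3 rotation matrix whose columns are the frame's x, y, z axes.
In Python, from rig import state, snapshot, close_job, boxes_of, spot_point, finger_overhang gives the robot as it stands.
- The arm moves only by the tool carry_out, never from a script. Its arguments are lists of equal length, an entry for each row: "slide": the shift along the tool's x, y, z in m, a list of three; "dr": the turn, a rotation vector about the tool's x, y, z in degrees, a list of three; "hand": the opening, from 0 (shut) to 1 (fully open). A call has 1 to 5 rows; each row is the pose to reach, as a shift and turn from the pose measured when the call began, along the tool's axes at that moment; what a row does not reach only later rows make up. A row lasts 1/10 s, in which the tool goes at most 50 mm and 8.59 degrees, less where a joint would pass 70% of its speed; a pose out of reach is approached as far as the arm can. A call with a gripper value outside its range is refused whole. The fingers move at their own pace and stop on an object; "squeeze" is the grip in N (left out, the last holds). Time passes only in rows, so rows that repeat a pose let the fingers close. It gives the time, the measured TCP pose, the force and the opening at its end, in the units of the state.
- state(): the state, without advancing time (a new reading comes with each control period).
- snapshot(name): name is "side" or "top" or "wrist"; returns a dict with "frame" (384x512x3 uint8, red, green, blue), "intrinsics" (3x3 intrinsics, pixels), "world_from_camera" (4x4, takes a point from camera to world coordinates). Camera axes: x right, y down, z forward; pixel columns grow to the right and rows downward; lengths in m; the calibration is good to about 2 mm. A picture is of the moment at which its call begins. There is no depth.
- close_job(): hands the job in, once; it reports no verdict.
Trained networks look in a picture, given as the dict that the camera call returned (one of the last four; its "shot" number tells which), for a name from the list of things; names that differ only in an ending like _2 or _b are one class to them, and where a whole thing is asked for, a point or a joint stands for the part that bears it (a point fixed in the world has none). Each returns a list of dicts, best first, with "conf" (0 to 1); they miss things now and then, are a little off and sometimes report something else, mostly with a low value. They report only what shows in the picture. A call takes as long as a camera call. They do not tell look-alikes from the thing itself.
- boxes_of(picture, target): "bbox" ([left, top, right, bottom] in pixels, round what is visible of it).
- spot_point(picture, target): "centre" ([column, row] in pixels: a listed point, or the origin of a listed thing).
The state is a dict: "t": time; "joint_positions": joint angles; "dq": joint speeds; "joint_torque": joint torques, N m; "position": TCP position; "tcp_rot": TCP orientation; "ft_force": force on the tool from outside, world axes, zero at the start; "wrist_torque": the same for the moment, N m; "gripper_width": opening from 0.0 (shut) to 1.0 (fully open).
Only numpy, scipy, OpenCV 4.12 (cv2) and the standard library are available. Lean on these libraries where they do the work, as an engineer would, in place of code of your own. Each camera call takes 0.05 s, during which the arm holds its last target.

## Working session

There is one attempt and no reset: what is moved stays moved. The work goes in short steps, Python scripts to look and compute and a tool call to move; the robot and the scene stay as the last step left them, time stands still between calls to the robot, and variables do not carry over. Pictures are saved under pics/ and viewed, and the job is handed in when it is done.

Besides the shell and the picture viewer there is one more tool, called after "Call:" by a JSON object that holds its "name" and its "arguments". carry_out: Moves the arm, as the interface text tells. Its arguments: {"type":"object","properties":{"slide":{"type":"array","items":{"type":"array","items":{"type":"number"}}},"dr":{"type":"array","items":{"type":"array","items":{"type":"number"}}},"hand":{"type":"array","items":{"type":"number"}},"squeeze":{"type":"number"}},"required":["slide","dr","hand"]}

```bash
ls; mkdir -p pics
cat > h.py <<'E'
import numpy as np,cv2
from rig import state,snapshot,close_job,boxes_of,spot_point,finger_overhang
def save(p,n): cv2.imwrite('pics/'+n+'.png',cv2.cvtColor(p['frame'],cv2.COLOR_RGB2BGR))
def ray(p,uv):
    K=np.array(p['intrinsics']);T=np.array(p['world_from_camera'])
    d=T[:3,:3]@np.linalg.solve(K,[uv[0],uv[1],1]);return T[:3,3],d/np.linalg.norm(d)
def tri(a,b):
    A=np.zeros((3,3));v=np.zeros(3)
    for o,d in (a,b):
        M=np.eye(3)-np.outer(d,d);A+=M;v+=M@o
    x=np.linalg.solve(A,v);return x,[np.linalg.norm(np.cross(x-o,d)) for o,d in (a,b)]
def atz(r,z): return r[0]+r[1]*(z-r[0][2])/r[1][2]
def proj(p,X):
    K=np.array(p['intrinsics']);T=np.linalg.inv(np.array(p['world_from_camera']))
    c=T[:3,:3]@np.array(X)+T[:3,3];c=K@c;return c[:2]/c[2]
E
python3 - <<'E'
from h import *
np.set_printoptions(precision=4,suppress=True)
s=state();print(s)
P={n:snapshot(n) for n in('side','top')}
for n in P: save(P[n],n+'0');print(n,np.array(P[n]['world_from_camera'])[:3])
names=['fixture','flap_hinge','flap_back','cover_hinge','cover_back','flap_pad','cover_seal','tray_center','solvent_bottle_center','screw_jar_center','swab_cup_center']
for k in names:
    r={}
    for n in P:
        q=spot_point(P[n],k);r[n]=q
        print(k,n,[(np.round(d['centre'],1),round(d['conf'],2)) for d in q[:3]])
    if r['side'] and r['top']: print('   ',*tri(ray(P['side'],r['side'][0]['centre']),ray(P['top'],r['top'][0]['centre'])))
E
```

```text
pics
{'t': 0.0, 'joint_positions': array([-1.4368,  0.3839,  0.0438,  1.5996, -0.0179,  1.1612, -0.0499]), 'dq': array([-0.0008,  0.0006, -0.0017,  0.0003,  0.0012, -0.0012, -0.0011]), 'joint_torque': array([  0.    , -43.3456,   1.0246, -24.9513,   0.0105,   0.0112,
        -0.    ]), 'position': array([0.1491, 0.6318, 0.2519]), 'tcp_rot': array([[-0.9733,  0.2296, -0.0005],
       [ 0.2296,  0.9733, -0.0026],
       [-0.0001, -0.0027, -1.    ]]), 'ft_force': array([ 0.0767, -0.3135, -0.2017]), 'wrist_torque': array([-0.0449, -0.032 , -0.0017]), 'gripper_width': 0.9996237826616374}
side [[ 0.7391 -0.4541  0.4976  0.1664]
 [-0.6736 -0.4895  0.5537 -0.4094]
 [-0.0079 -0.7444 -0.6677  0.6283]]
top [[ 0.0153 -0.9838  0.1787  0.4273]
 [-0.9998 -0.0129  0.0142  0.0341]
 [-0.0116 -0.1789 -0.9838  1.0375]]
fixture side [(array([240.5, 222.3]), 0.61)]
fixture top [(array([257.7, 232.6]), 0.61)]
    [ 0.529   0.0313 -0.0056] [np.float64(0.003919351597542235), np.float64(0.0039193515975422845)]
flap_hinge side [(array([202.6, 189.6]), 0.75), (array([167.1, 171.2]), 0.4), (array([207.6, 139.4])
[... 1350 characters left out ...]
227.9]), 0.65)]
    [0.5287 0.0463 0.0548] [np.float64(0.0023616564848559637), np.float64(0.0023616564848559433)]
solvent_bottle_center side [(array([325.7, 264. ]), 0.57)]
solvent_bottle_center top []
screw_jar_center side [(array([165.4, 171.3]), 0.8)]
screw_jar_center top [(array([154.7, 246.2]), 0.77), (array([342.4, 166.9]), 0.71)]
    [0.4875 0.2754 0.0262] [np.float64(0.00017749174791694018), np.float64(0.0001774917479171334)]
swab_cup_center side [(array([405.8, 226.8]), 0.8), (array([358.6, 225.8]), 0.6)]
swab_cup_center top [(array([347.4, 164.5]), 0.83), (array([377.5, 132.6]), 0.73)]
    [ 0.7151 -0.22    0.0442] [np.float64(0.048642479649259156), np.float64(0.04864247964925922)]
```

View pics/side0.png

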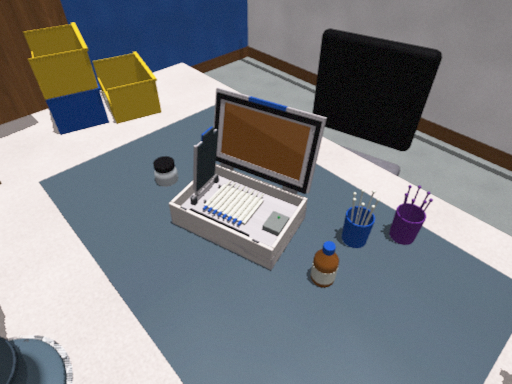

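View pics/top0.png

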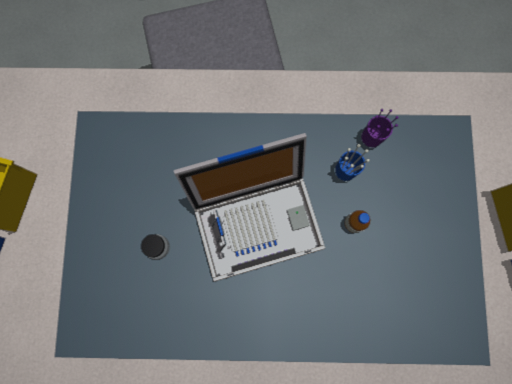

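The side view shows the box at about (240,215), flap upright at (205,160), cover open at (265,140) and jar at (165,172). The bottle is at (325,265), the blue cup at (357,227) and the purple look-alike cup at (406,224). The blue cup is the meant one. I need finer crops to fit the fixture pose.

Run:
```python
import cv2
a=cv2.imread('pics/top0.png')[125:285,165:335]
cv2.imwrite('pics/top0c.png',cv2.resize(a,None,fx=3.5,fy=3.5,interpolation=cv2.INTER_CUBIC))
a=cv2.imread('pics/side0.png')[85:265,155:335]
cv2.imwrite('pics/side0c.png',cv2.resize(a,None,fx=3.3,fy=3.3,interpolation=cv2.INTER_CUBIC))
```

```text
(no output)
```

View pics/top0c.png

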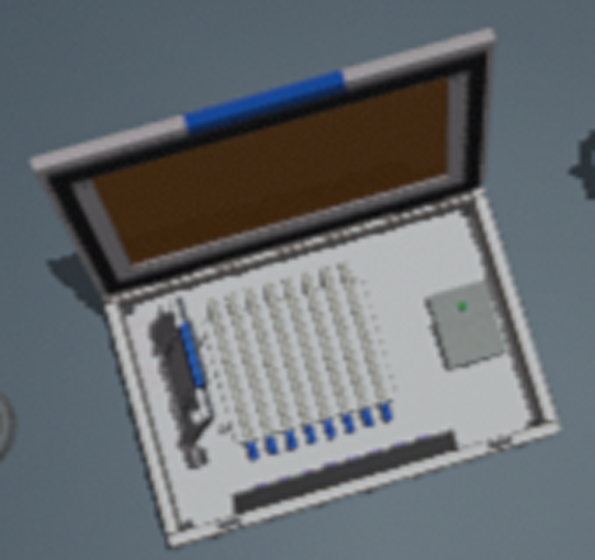

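View pics/side0c.png

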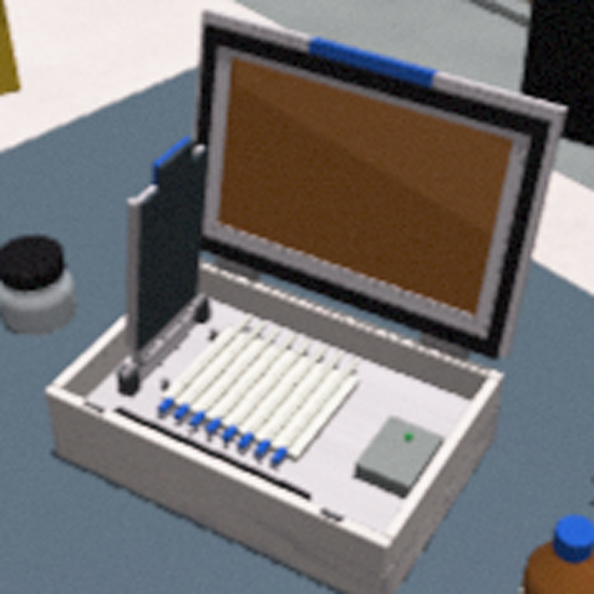

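```bash
cat > fit.py <<'E'
from h import *
from scipy.optimize import least_squares
np.set_printoptions(precision=4,suppress=True)
import pickle
P={n:snapshot(n) for n in('side','top')}
t=lambda u,v:('top',165+u/3.5-.36,125+v/3.5-.36)
s=lambda u,v:('side',155+u/3.3-.35,85+v/3.3-.35)
obs=[((-.085,.13,.07),t(172,547)),((-.085,-.13,.07),t(558,428)),((.085,-.13,.07),t(487,190)),((.085,.13,.07),t(105,302)),
((-.085,.13,.07),s(48,392)),((-.085,-.13,.07),s(388,545)),((.085,-.13,.07),s(502,375))]
def W(p,X):
    c,q=np.cos(p[2]),np.sin(p[2]);return np.array([p[0]+c*X[0]-q*X[1],p[1]+q*X[0]+c*X[1],X[2]])
f=lambda p:np.concatenate([proj(P[o[0]],W(p,X))-o[1:] for X,o in obs])
r=least_squares(f,[.53,.03,.3]);p=r.x;print('fixture',p,np.degrees(p[2]));print(r.fun.reshape(-1,2))
def cov(a,y,d,o):  # hinge x=.085
    return (.085-d*np.cos(a)+o*np.sin(a)*1, y, .0775+d*np.sin(a)+o*np.cos(a))
def rep(name,X,cams=('side','top')):
    print(name,X,W(p,X),*[ (n,proj(P[n],W(p,X))) for n in cams])
co=[((.13),t(32,163),t(0,0)),]
C=[(.13,t(32,163)),(-.13,t(493,32)),(.13,s(203,12)),(-.13,s(566,108))]
for o in (-.004,.004,0):
  r=least_squares(lambda a:np.concatenate([proj(P[c[0]],W(p,cov(a[0],y,.18,o)))-c[1:] for y,c in C]),[1.7]);print('cover',o,r.x,r.fun)
def toF(w):
    c,q=np.cos(p[2]),np.sin(p[2]);d=w-np.array([p[0],p[1],0]);return np.array([c*d[0]+q*d[1],-q*d[0]+c*d[1],d[2]])
for n,w in dict(flap_hinge=[.5119,.138,.0395],flap_back=[.5167,.1133,.1883],pad=[.5105,.1149,.1376],cover_back=[.6482,.0724,.2368],ch=[.6144,.055,.0674],tray=[.5287,.0463,.0548],jar=[.4875,.2754,.0262]).items(): print(n,toF(np.array(w)))
pickle.dump(p,open('p.pkl','wb'))
b=boxes_of(P['side'],'solvent_bottle_center');print('bot',b, boxes_of(P['top'],'solvent_bottle_center'))
E
python3 fit.py
```

```text
fixture [0.5279 0.0301 0.3019] 17.29598511316601
[[ 0.2367  0.9259]
 [ 1.7477  1.4684]
 [-1.0084 -1.5802]
 [-0.5113 -1.8852]
 [-1.7062 -0.4152]
 [-0.029   0.7905]
 [ 0.7842 -0.8902]]
cover -0.004 [1.85] [ 0.1822  0.5252  0.0067  0.1232  0.8332 -1.2688 -0.0205 -0.1152]
cover 0.004 [1.8056] [ 0.1822  0.5252  0.0067  0.1232  0.8332 -1.2688 -0.0205 -0.1152]
cover 0 [1.828] [ 0.1849  0.5226  0.0009  0.1231  0.8392 -1.2512 -0.0206 -0.0971]
flap_hinge [0.0168 0.1078 0.0395]
flap_back [0.0141 0.0828 0.1883]
pad [0.0086 0.0862 0.1376]
cover_back [0.1274 0.0047 0.2368]
ch [ 0.09   -0.0019  0.0674]
tray [0.0056 0.0153 0.0548]
jar [0.0344 0.2463 0.0262]
bot [{'bbox': [312.1, 242.2, 338.0, 287.8], 'conf': 0.6}] [{'bbox': [345.9, 209.3, 368.4, 235.2], 'conf': 0.75}]
```

Run:
```python
import cv2
a=cv2.imread('pics/top0.png')[205:265,195:265]
b=cv2.imread('pics/side0.png')[120:220,180:240]
cv2.imwrite('pics/f1.png',cv2.resize(a,None,fx=8,fy=8,interpolation=cv2.INTER_CUBIC))
cv2.imwrite('pics/f2.png',cv2.resize(b,None,fx=6,fy=6,interpolation=cv2.INTER_CUBIC))
```

```text
(no output)
```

View pics/f1.png

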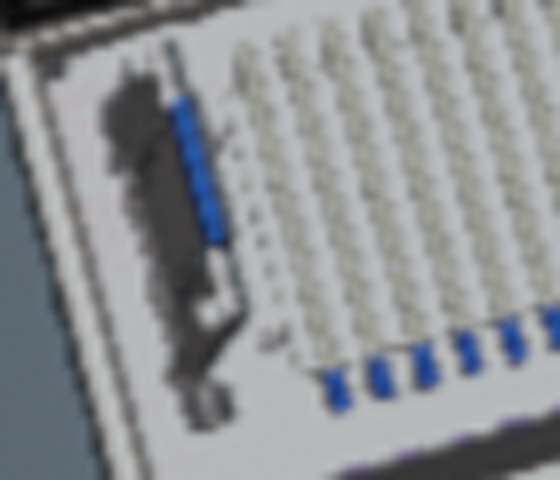

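View pics/f2.png

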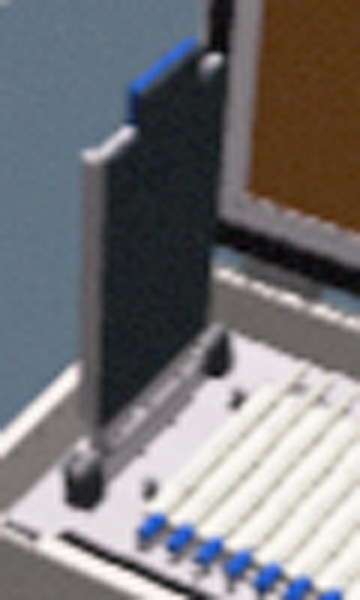

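```bash
cat > fit2.py <<'E'
from h import *
from scipy.optimize import least_squares
import pickle
np.set_printoptions(precision=4,suppress=True)
P={n:snapshot(n) for n in('side','top')};p=pickle.load(open('p.pkl','rb'))
def W(X):
    c,q=np.cos(p[2]),np.sin(p[2]);return np.array([p[0]+c*X[0]-q*X[1],p[1]+q*X[0]+c*X[1],X[2]])
t=lambda u,v:('top',195+u/8-.44,205+v/8-.44)
s=lambda u,v:('side',180+u/6-.42,120+v/6-.42)
F=lambda h,w,d,o:(h[0]+w,h[1]-d*np.cos(h[2])+o*np.sin(h[2]),.058+d*np.sin(h[2])+o*np.cos(h[2]))
obs=[(-.018,.167,.002,s(131,90)),(.018,.167,.002,s(193,42)),(-.018,.167,.002,t(217,243)),(.018,.167,.002,t(180,98)),
(-.035,.150,0,s(104,162)),(-.035,.15,-.001,t(243,312)),(.035,.15,-.001,t(172,45)),(-.035,0.005,0,s(100,450))]
r=least_squares(lambda h:np.concatenate([proj(P[o[3][0]],W(F(h,*o[:3])))-o[3][1:] for o in obs]),[.01,.1,1.4]);print(r.x);print(r.fun.reshape(-1,2))
E
python3 fit2.py
```

```text
[0.0108 0.0985 1.4262]
[[-0.0533 -0.3669]
 [-0.0921 -0.9256]
 [ 0.6019  0.2347]
 [ 0.1365  0.3162]
 [ 0.0678 -1.1144]
 [ 0.7014  0.764 ]
 [-0.1353 -0.2455]
 [-0.0821 -0.6826]]
```

```bash
cat >> h.py <<'E'
from scipy.spatial.transform import Rotation as Ro
np.set_printoptions(precision=4,suppress=True)
p=np.array([.5279,.0301,.3019])
c,q=np.cos(p[2]),np.sin(p[2])
RF=np.array([[c,-q,0],[q,c,0],[0,0,1]])
W=lambda X:RF@np.array(X)+[p[0],p[1],0]
F=lambda w:RF.T@(np.array(w)-[p[0],p[1],0])
RD=np.array([[-q,c,0],[c,q,0],[0,0,-1.]])
def goal(tipF,R=None,s=None):
    R=RD if R is None else R
    s=s or state(); T=np.array(s['tcp_rot']);P0=np.array(s['position'])
    tcp=W(tipF)-R[:,2]*.022
    print('slide',T.T@(tcp-P0),'dr deg',np.degrees(Ro.from_matrix(T.T@R).as_rotvec()))
def rep():
    s=state();T=np.array(s['tcp_rot'])
    print('t',s['t'],'tipF',F(np.array(s['position'])+T[:,2]*.022),'RerrDeg',np.degrees(Ro.from_matrix(RD.T@T).as_rotvec()),'forceF',RF.T@np.array(s['ft_force']),'grip',s['gripper_width'])
    return s
E
python3 - <<'E'
from h import *
print(finger_overhang if not callable(finger_overhang) else finger_overhang())
rep();goal([.011,.16,.23]);goal([.011,.13,.17])
a=snapshot('side');b=snapshot('top')
print(tri(ray(a,(358.6,225.8)),ray(b,(347.4,164.5))), tri(ray(a,(325.7,264)),ray(b,(357,222))))
E
```

```text
0.022
t 1.5 tipF [-0.1823  0.6878  0.2312] RerrDeg [  0.0032   0.0015 -59.4227] forceF [-0.3966 -0.5271 -0.2868] grip 1.0024100769059647
slide [-0.435  -0.3561  0.0012] dr deg [-0.0032 -0.0015 59.4227]
slide [-0.4502 -0.3819  0.0612] dr deg [-0.0032 -0.0015 59.4227]
(array([ 0.6897, -0.1808,  0.0354]), [np.float64(0.0015643248176755652), np.float64(0.0015643248176754004)]) (array([ 0.5508, -0.1983,  0.0452]), [np.float64(0.0026122685867175886), np.float64(0.002612268586717567)])
```

Call:
{"name": "carry_out", "arguments": {"slide": [[-0.435,-0.356,0],[-0.435,-0.356,0],[-0.435,-0.356,0],[-0.435,-0.356,0],[-0.435,-0.356,0]], "dr": [[0,0,59.4],[0,0,59.4],[0,0,59.4],[0,0,59.4],[0,0,59.4]], "hand": [0,0,0,0,0], "squeeze": 20}}

```text
t: 2.1
position: [0.3023, 0.4324, 0.2535]
tcp_rot: [[-0.551, 0.835, 0.0], [0.835, 0.551, 0.001], [0.001, 0.001, -1.0]]
ft_force: [1.0, 0.1, 0.2]
gripper_width: 0.14
```

```bash
python3 -c "
from h import *
rep();goal([.011,.16,.23])"
```

```text
t 2.1 tipF [-0.0958  0.4513  0.2315] RerrDeg [ -0.0327   0.0352 -16.109 ] forceF [ 0.9577 -0.238   0.1955] grip 0.14035937072366397
slide [-0.3094  0.0218  0.0014] dr deg [ 0.0327 -0.0352 16.109 ]
```

Call:
{"name": "carry_out", "arguments": {"slide": [[-0.309,0.022,0],[-0.309,0.022,0],[-0.309,0.022,0],[-0.309,0.022,0],[-0.309,0.022,0]], "dr": [[0,0,16.1],[0,0,16.1],[0,0,16.1],[0,0,16.1],[0,0,16.1]], "hand": [0,0,0,0,0]}}

```text
t: 2.6
position: [0.4543, 0.234, 0.2539]
tcp_rot: [[-0.298, 0.955, 0.001], [0.955, 0.298, 0.002], [0.002, 0.002, -1.0]]
ft_force: [1.3, 1.1, 0.4]
gripper_width: 0.003
```

```bash
python3 -c "
from h import *
rep();goal([.011,.135,.17])"
```

```text
t 2.6 tipF [-0.0096  0.2166  0.2319] RerrDeg [-0.0966  0.0924 -0.0229] forceF [1.5694 0.6223 0.3531] grip 0.0030344531146572896
slide [-0.0817  0.0205  0.0618] dr deg [ 0.0966 -0.0924  0.0229]
```

Call:
{"name": "carry_out", "arguments": {"slide": [[-0.04,0.02,0.02],[-0.075,0.02,0.062],[-0.075,0.02,0.062],[-0.075,0.02,0.062],[-0.075,0.02,0.062]], "dr": [[0,0,0],[0,0,0],[0,0,0],[0,0,0],[0,0,0]], "hand": [0,0,0,0,0]}}

```text
t: 3.1
position: [0.496, 0.17, 0.1925]
tcp_rot: [[-0.299, 0.954, 0.002], [0.954, 0.299, 0.003], [0.003, 0.003, -1.0]]
ft_force: [0.2, 0.4, 0.4]
gripper_width: -0.001
```

```bash
python3 -c "
from h import *
rep()
for n in ('side','top'): save(snapshot(n),n+'1')
import cv2
a=cv2.resize(cv2.imread('pics/side1.png')[70:270,130:350],None,fx=1.8,fy=1.8);b=cv2.resize(cv2.imread('pics/top1.png')[120:320,130:350],None,fx=1.8,fy=1.8)
cv2.imwrite('pics/c1.png',np.hstack([a,b]))"
```

```text
t 3.1 tipF [0.0112 0.1432 0.1705] RerrDeg [-0.1734  0.1504 -0.1157] forceF [0.3084 0.3076 0.3953] grip -0.0011327863776540482
```

View pics/c1.png

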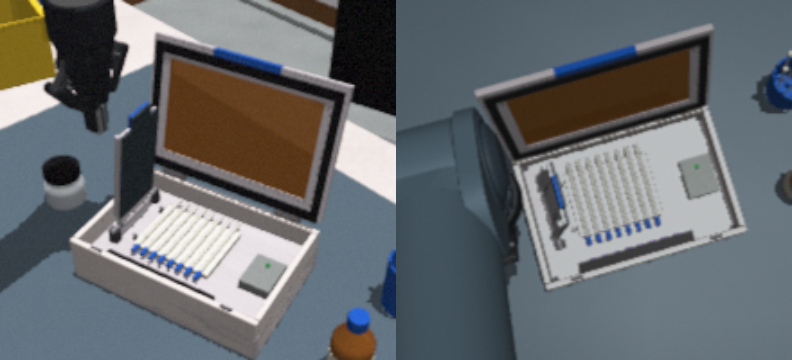

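```bash
cat >> h.py <<'E'
def flapT(th,d): return np.array([.011,.0985-d*np.cos(th)+.004*np.sin(th)+.011,.058+d*np.sin(th)+.004*np.cos(th)])
E
python3 -c "
from h import *
s=rep();T=np.array(s['tcp_rot']);t0=F(np.array(s['position'])+T[:,2]*.022)
for th in (1.4,1.3,1.2,1.1,1,.9,.8,.7,.6,.5,.4,.3,.2,.1,0,-.05):
  d=.115+.025*(1.4-th)/1.4; g=flapT(th,d); e=T.T@RF@(g-t0); print(th,g,e)"
```

```text
t 3.2 tipF [0.0116 0.1439 0.1711] RerrDeg [-0.2428  0.1695 -0.2124] forceF [-0.1745  0.172   0.3079] grip 0.0023687165941459966
1.4 [0.011  0.0939 0.172 ] [-0.05   -0.0008 -0.0011]
1.3 [0.011  0.0821 0.1716] [-0.0618 -0.0008 -0.0007]
1.2 [0.011  0.0703 0.17  ] [-0.0736 -0.0009  0.0009]
1.1 [0.011  0.0585 0.1671] [-0.0854 -0.0009  0.0037]
1 [0.011  0.0469 0.1629] [-0.097  -0.001   0.0078]
0.9 [0.011  0.0356 0.1576] [-0.1083 -0.0011  0.0132]
0.8 [0.011  0.0248 0.151 ] [-0.1192 -0.0011  0.0198]
0.7 [0.011  0.0146 0.1432] [-0.1294 -0.0012  0.0275]
0.6 [0.011  0.0051 0.1343] [-0.1389 -0.0013  0.0364]
0.5 [ 0.011  -0.0036  0.1243] [-0.1476 -0.0014  0.0463]
0.4 [ 0.011  -0.0113  0.1134] [-0.1554 -0.0014  0.0572]
0.3 [ 0.011  -0.0179  0.1016] [-0.162  -0.0015  0.069 ]
0.2 [ 0.011  -0.0234  0.089 ] [-0.1675 -0.0016  0.0816]
0.1 [ 0.011  -0.0276  0.0758] [-0.1718 -0.0017  0.0948]
0 [ 0.011  -0.0305  0.062 ] [-0.1747 -0.0017  0.1086]
-0.05 [ 0.011  -0.0314  0.055 ] [-0.1756 -0.0018  0.1156]
```

Call:
{"name": "carry_out", "arguments": {"slide": [[-0.03,-0.001,-0.001],[-0.05,-0.001,-0.001],[-0.062,-0.001,-0.001],[-0.074,-0.001,0.001],[-0.085,-0.001,0.004]], "dr": [[0,0,0],[0,0,0],[0,0,0],[0,0,0],[0,0,0]], "hand": [0,0,0,0,0]}}

```text
t: 3.7
position: [0.521, 0.0907, 0.1891]
tcp_rot: [[-0.303, 0.953, 0.004], [0.953, 0.303, 0.006], [0.004, 0.005, -1.0]]
ft_force: [0.3, 1.6, -0.2]
gripper_width: -0.003
```

```bash
python3 -c "
from h import *
s=rep();T=np.array(s['tcp_rot']);t0=F(np.array(s['position'])+T[:,2]*.022)
for th in (1,.9,.8,.7,.6,.5,.4,.3,.2,.1,0,-.05):
  d=.115+.025*(1.4-th)/1.4; g=flapT(th,d); e=T.T@RF@(g-t0); print(th,e)
save(snapshot('side'),'side2')
import cv2
cv2.imwrite('pics/c2.png',cv2.resize(cv2.imread('pics/side2.png')[70:270,130:350],None,fx=2,fy=2))"
```

```text
t 3.7 tipF [0.0116 0.06   0.1671] RerrDeg [-0.3105  0.2453 -0.355 ] forceF [ 0.8082  1.4235 -0.1531] grip -0.0026990708141116505
1 [-0.0132 -0.0007  0.0041]
0.9 [-0.0245 -0.0008  0.0094]
0.8 [-0.0353 -0.0009  0.016 ]
0.7 [-0.0456 -0.001   0.0237]
0.6 [-0.0551 -0.0011  0.0326]
0.5 [-0.0638 -0.0012  0.0425]
0.4 [-0.0716 -0.0013  0.0534]
0.3 [-0.0783 -0.0014  0.0651]
0.2 [-0.0838 -0.0015  0.0777]
0.1 [-0.088  -0.0016  0.0909]
0 [-0.091  -0.0017  0.1047]
-0.05 [-0.0919 -0.0018  0.1117]
```

View pics/c2.png

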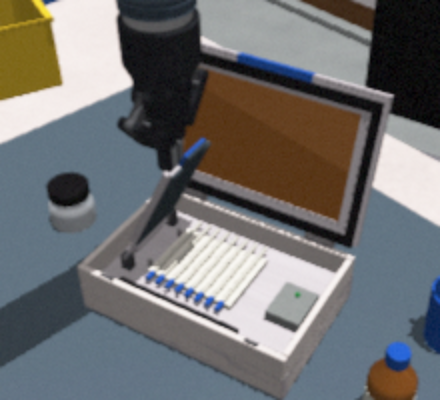

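The flap, at (170,190) in the crop, is following the fingertip over. I'll keep pushing.

Call:
{"name": "carry_out", "arguments": {"slide": [[-0.013,-0.001,0.004],[-0.024,-0.001,0.009],[-0.035,-0.001,0.016],[-0.046,-0.001,0.024],[-0.055,-0.001,0.033]], "dr": [[0,0,0],[0,0,0],[0,0,0],[0,0,0],[0,0,0]], "hand": [0,0,0,0,0]}}

```text
t: 4.25
position: [0.5373, 0.0344, 0.155]
tcp_rot: [[-0.3, 0.954, 0.004], [0.954, 0.3, 0.003], [0.002, 0.005, -1.0]]
ft_force: [-0.6, 2.0, 0.2]
gripper_width: 0.0
```

```bash
python3 -c "
from h import *
s=rep();T=np.array(s['tcp_rot']);t0=F(np.array(s['position'])+T[:,2]*.022)
for th in (.5,.4,.3,.2,.1,0,-.05):
  d=.115+.025*(1.4-th)/1.4; g=flapT(th,d); e=T.T@RF@(g-t0); print(th,e)"
```

```text
t 4.25 tipF [0.0104 0.0014 0.133 ] RerrDeg [-0.2673  0.0989 -0.1702] forceF [0.0589 2.0765 0.1587] grip 0.00010451804653942354
0.5 [-0.005   0.0006  0.0086]
0.4 [-0.0127  0.0005  0.0195]
0.3 [-0.0194  0.0004  0.0313]
0.2 [-0.0249  0.0004  0.0439]
0.1 [-0.0291  0.0003  0.0572]
0 [-0.032   0.0002  0.0709]
-0.05 [-0.0329  0.0002  0.078 ]
```

Call:
{"name": "carry_out", "arguments": {"slide": [[-0.005,0,0.009],[-0.013,0,0.02],[-0.02,0,0.031],[-0.025,0,0.044],[-0.029,0,0.057]], "dr": [[0,0,0],[0,0,0],[0,0,0],[0,0,0],[0,0,0]], "hand": [0,0,0,0,0]}}

```text
t: 4.75
position: [0.5463, 0.0065, 0.0968]
tcp_rot: [[-0.3, 0.954, 0.004], [0.954, 0.3, 0.003], [0.002, 0.005, -1.0]]
ft_force: [-0.1, 0.7, 0.2]
gripper_width: 0.002
```

```bash
python3 -c "
from h import *
s=rep();goal([.011,-.031,.055])"
```

```text
t 4.75 tipF [ 0.0107 -0.028   0.0748] RerrDeg [-0.26    0.0904 -0.1641] forceF [0.1565 0.7252 0.2474] grip 0.0019421756568286062
slide [-0.003   0.0003  0.0198] dr deg [ 0.26   -0.0904  0.1641]
```

Call:
{"name": "carry_out", "arguments": {"slide": [[-0.003,0,0.008],[-0.003,0,0.014],[-0.003,0,0.017],[-0.003,0,0.019],[-0.003,0,0.019]], "dr": [[0,0,0],[0,0,0],[0,0,0],[0,0,0],[0,0,0]], "hand": [0,0,0,0,0]}}

```text
t: 5.25
position: [0.5472, 0.0026, 0.0834]
tcp_rot: [[-0.299, 0.954, -0.0], [0.954, 0.299, 0.007], [0.006, 0.002, -1.0]]
ft_force: [-15.8, 0.1, 41.0]
gripper_width: -0.002
```

```bash
python3 -c "
from h import *
s=rep()
save(snapshot('side'),'side3')
import cv2
cv2.imwrite('pics/c3.png',cv2.resize(cv2.imread('pics/side3.png')[70:270,130:350],None,fx=2.5,fy=2.5))"
```

```text
t 5.25 tipF [ 0.0103 -0.0319  0.0614] RerrDeg [-0.0986  0.3652 -0.0919] forceF [-15.0683   4.7909  40.9728] grip -0.002218295499927464
```

View pics/c3.png

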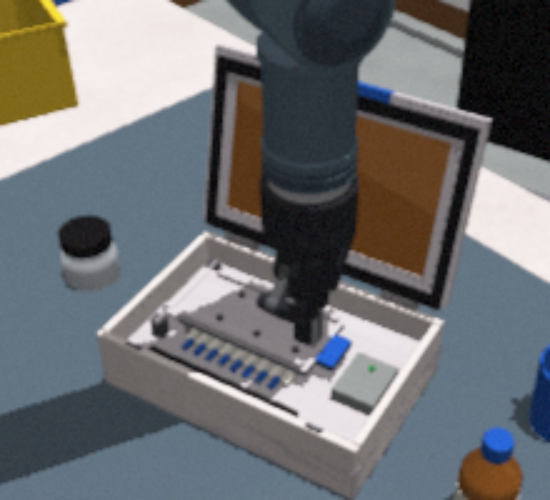

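Call:
{"name": "carry_out", "arguments": {"slide": [[0,0,-0.02],[0,0,-0.07],[0,0,-0.12],[0,0,-0.17],[0,0,-0.22]], "dr": [[0,0,0],[0,0,0],[0,0,0],[0,0,0],[0,0,0]], "hand": [0,0,0,0,0]}}

```text
t: 5.8
position: [0.5469, 0.0008, 0.3052]
tcp_rot: [[-0.299, 0.954, 0.0], [0.954, 0.299, 0.007], [0.006, 0.002, -1.0]]
ft_force: [0.5, 1.3, -0.2]
gripper_width: 0.003
```

```bash
python3 -c "
from h import *
s=rep();goal([.02,0,.32]);goal([.20,0.0,.32])
a=snapshot('side')
save(a,'side4')
print([proj(a,W([.011,.0985-d,.062])) for d in (.15,.167)])
import cv2
cv2.imwrite('pics/c4.png',cv2.resize(cv2.imread('pics/side4.png')[70:270,130:350],None,fx=2.5,fy=2.5))"
```

```text
t 5.8 tipF [ 0.0095 -0.0335  0.2832] RerrDeg [-0.1288  0.3533 -0.0734] forceF [ 0.8711  1.0397 -0.2173] grip 0.003457891200501534
slide [ 0.0338  0.0107 -0.0366] dr deg [ 0.1288 -0.3533  0.0734]
slide [ 0.0336  0.1907 -0.0362] dr deg [ 0.1288 -0.3533  0.0734]
[array([260.6186, 207.9338]), array([267.4462, 210.726 ])]
```

View pics/c4.png

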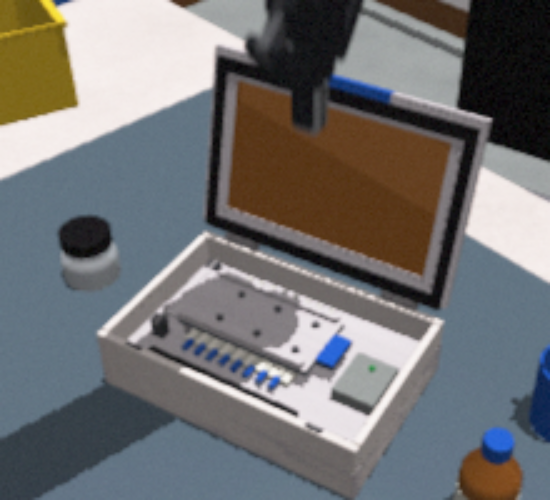

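The flap lies flat and the tray is undisturbed. The cover still stands open, so I'll go up and over it to its back.

Call:
{"name": "carry_out", "arguments": {"slide": [[0.02,0,-0.045],[0.034,0.05,-0.05],[0.034,0.1,-0.05],[0.034,0.15,-0.05],[0.034,0.2,-0.05]], "dr": [[0,0,0],[0,0,0],[0,0,0],[0,0,0],[0,0,0]], "hand": [0,0,0,0,0]}}

```text
t: 6.35
position: [0.7294, 0.0923, 0.3682]
tcp_rot: [[-0.3, 0.954, 0.017], [0.954, 0.3, 0.011], [0.005, 0.019, -1.0]]
ft_force: [1.2, -0.3, 1.3]
gripper_width: 0.005
```

```bash
python3 -c "
from h import *
s=rep();goal([.2,0,.205])
a=snapshot('side')
save(a,'side5')
import cv2
cv2.imwrite('pics/c5.png',cv2.resize(cv2.imread('pics/side5.png')[20:270,130:380],None,fx=2.,fy=2.))"
```

```text
t 6.35 tipF [ 0.2113 -0.0004  0.3462] RerrDeg [-1.1143  0.3155 -0.1641] forceF [ 1.0932 -0.6321  1.3456] grip 0.004733859301889951
slide [-0.0002 -0.0136  0.141 ] dr deg [ 1.1143 -0.3155  0.1641]
```

View pics/c5.png

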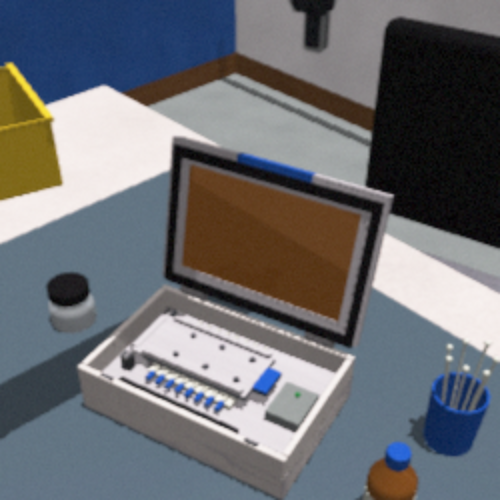

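Call:
{"name": "carry_out", "arguments": {"slide": [[0,-0.01,0.04],[0,-0.01,0.08],[0,-0.01,0.11],[0,-0.01,0.141],[0,-0.01,0.141]], "dr": [[0.5,0,0],[1,0,0],[1,0,0],[1,0,0],[1,0,0]], "hand": [0,0,0,0,0]}}

```text
t: 6.9
position: [0.7251, 0.094, 0.2127]
tcp_rot: [[-0.304, 0.953, -0.011], [0.953, 0.304, -0.001], [0.002, -0.011, -1.0]]
ft_force: [-0.2, 0.6, -1.0]
gripper_width: -0.005
```

```bash
python3 -c "
from h import *
s=rep();goal([.15,0,.205])
a=snapshot('side');save(a,'side6')
import cv2
cv2.imwrite('pics/c6.png',cv2.resize(cv2.imread('pics/side6.png')[0:270,130:380],None,fx=2.,fy=2.))
cv2.imwrite('pics/c6.png',np.hstack([cv2.imread('pics/c6.png')[:480]]))"
```

```text
t 6.9 tipF [0.2071 0.0024 0.1907] RerrDeg [ 0.6031  0.1123 -0.3937] forceF [ 0.0199  0.6114 -0.9652] grip -0.005395505090175736
slide [-0.002  -0.0575 -0.0137] dr deg [-0.6031 -0.1123  0.3937]
```

View pics/c6.png

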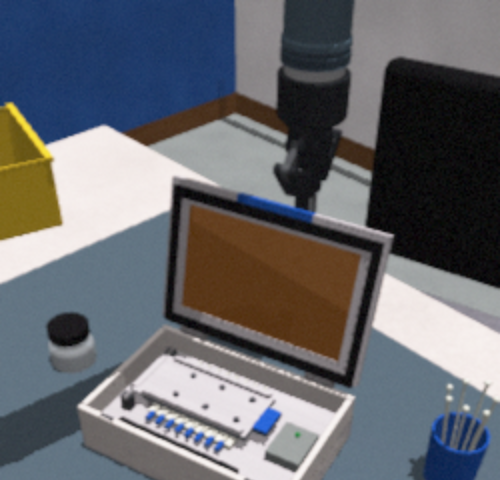

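```bash
cat >> h.py <<'E'
def covT(th):
    d=.15+.014*min(1,(1.57-th)/1.5)
    return np.array([.085-d*np.cos(th)+.004*np.sin(th)+.0145,0,.0775+d*np.sin(th)+.004*np.cos(th)])
def plan(ths):
    s=rep();T=np.array(s['tcp_rot']);t0=F(np.array(s['position'])+T[:,2]*.022)
    print('drfix',np.degrees(Ro.from_matrix(T.T@RD).as_rotvec()))
    for th in ths:
        g=covT(th); print(th,g,T.T@RF@(g-t0))
E
python3 -c "
from h import *
goal([.16,0,.225]);goal([.13,0,.225]);plan([1.6,1.5,1.4,1.3,1.2,1.1,1,.9])"
```

```text
slide [-0.0015 -0.0493 -0.0304] dr deg [-0.2991 -0.0655  0.3989]
slide [-0.0013 -0.0793 -0.0302] dr deg [-0.2991 -0.0655  0.3989]
t 6.95 tipF [0.209  0.0019 0.1944] RerrDeg [ 0.2991  0.0655 -0.3989] forceF [-0.8773 -0.1601 -0.0348] grip 0.0027395088625503604
drfix [-0.2991 -0.0655  0.3989]
1.6 [0.1079 0.     0.227 ] [-0.0011 -0.1013 -0.0321]
1.5 [0.0928 0.     0.2281] [-0.001  -0.1163 -0.0331]
1.4 [0.0777 0.     0.2276] [-0.0009 -0.1315 -0.0325]
1.3 [0.0626 0.     0.2255] [-0.0008 -0.1466 -0.0304]
1.2 [0.0476 0.     0.222 ] [-0.0007 -0.1615 -0.0267]
1.1 [0.033  0.     0.2169] [-0.0006 -0.1761 -0.0216]
1 [0.0189 0.     0.2104] [-0.0005 -0.1901 -0.015 ]
0.9 [0.0055 0.     0.2024] [-0.0005 -0.2035 -0.0069]
```

Call:
{"name": "carry_out", "arguments": {"slide": [[-0.001,-0.01,-0.031],[-0.001,-0.04,-0.031],[-0.001,-0.055,-0.031],[-0.001,-0.07,-0.031],[-0.001,-0.085,-0.032]], "dr": [[0,0,0],[0,0,0],[0,0,0],[0,0,0],[0,0,0]], "hand": [0,0,0,0,0]}}

```text
t: 7.45
position: [0.651, 0.0675, 0.2547]
tcp_rot: [[-0.304, 0.953, 0.01], [0.953, 0.304, 0.002], [-0.001, 0.01, -1.0]]
ft_force: [4.8, 1.4, 3.4]
gripper_width: 0.0
```

```bash
python3 -c "
from h import *
plan([1.6,1.5,1.4,1.3,1.2,1.1,1,.9])
a=snapshot('side');save(a,'side7')
import cv2
cv2.imwrite('pics/c7.png',cv2.resize(cv2.imread('pics/side7.png')[20:260,130:380],None,fx=2.,fy=2.))"
```

```text
t 7.45 tipF [ 0.1289 -0.0009  0.2327] RerrDeg [-0.5631 -0.0404 -0.4018] forceF [ 4.9913 -0.1001  3.4441] grip 0.00039792543093199016
drfix [0.5631 0.0404 0.4018]
1.6 [0.1079 0.     0.227 ] [ 0.0011 -0.0211  0.0054]
1.5 [0.0928 0.     0.2281] [ 0.0012 -0.0361  0.0042]
1.4 [0.0777 0.     0.2276] [ 0.0013 -0.0512  0.0046]
1.3 [0.0626 0.     0.2255] [ 0.0014 -0.0664  0.0065]
1.2 [0.0476 0.     0.222 ] [ 0.0015 -0.0814  0.0099]
1.1 [0.033  0.     0.2169] [ 0.0016 -0.096   0.0148]
1 [0.0189 0.     0.2104] [ 0.0017 -0.1101  0.0212]
0.9 [0.0055 0.     0.2024] [ 0.0018 -0.1237  0.0291]
```

View pics/c7.png

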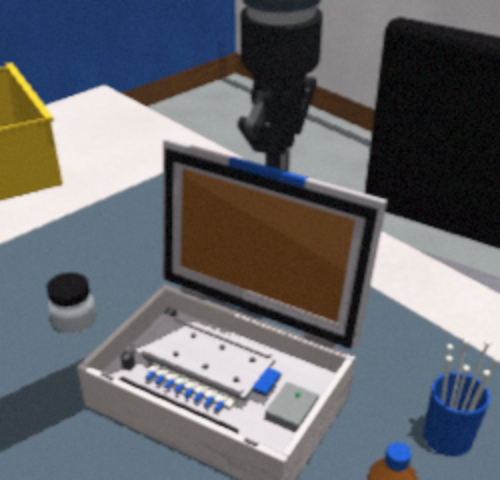

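Call:
{"name": "carry_out", "arguments": {"slide": [[0.001,-0.012,0.006],[0.001,-0.024,0.006],[0.001,-0.036,0.005],[0.001,-0.05,0.006],[0.001,-0.066,0.008]], "dr": [[0,0,0],[0.5,0,0],[0.5,0,0],[0.5,0,0],[0.5,0,0]], "hand": [0,0,0,0,0]}}

```text
t: 8.0
position: [0.586, 0.0474, 0.2474]
tcp_rot: [[-0.303, 0.953, 0.001], [0.953, 0.303, 0.001], [0.0, 0.001, -1.0]]
ft_force: [3.5, 1.4, -2.0]
gripper_width: -0.001
```

```bash
python3 -c "
from h import *
plan([1.3,1.2,1.1,1,.9,.8,.7])
a=snapshot('side');save(a,'side8')
import cv2
cv2.imwrite('pics/c8.png',cv2.resize(cv2.imread('pics/side8.png')[20:260,130:380],None,fx=2.,fy=2.))"
```

```text
t 8.0 tipF [ 0.0607 -0.0007  0.2254] RerrDeg [-0.0402  0.0266 -0.3296] forceF [ 3.8028  0.3107 -1.9735] grip -0.001023205794822289
drfix [ 0.0402 -0.0266  0.3296]
1.3 [0.0626 0.     0.2255] [ 0.0007  0.0019 -0.0001]
1.2 [0.0476 0.     0.222 ] [ 0.0008 -0.013   0.0035]
1.1 [0.033  0.     0.2169] [ 0.0009 -0.0276  0.0085]
1 [0.0189 0.     0.2104] [ 0.001  -0.0417  0.0151]
0.9 [0.0055 0.     0.2024] [ 0.0011 -0.0552  0.023 ]
0.8 [-0.0071  0.      0.193 ] [ 0.0011 -0.0678  0.0324]
0.7 [-0.0189  0.      0.1824] [ 0.0012 -0.0796  0.043 ]
```

View pics/c8.png

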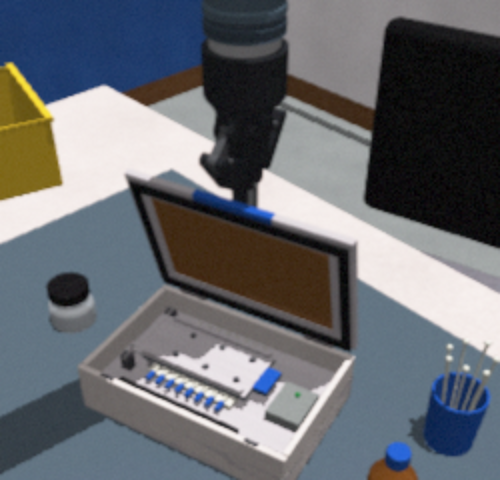

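The flap still lies flat and the cover is swinging forward with the fingertips behind it, at (245,200) in the crop. I'll continue.

Call:
{"name": "carry_out", "arguments": {"slide": [[0.001,-0.013,0.003],[0.001,-0.027,0.008],[0.001,-0.041,0.015],[0.001,-0.055,0.023],[0.001,-0.068,0.032]], "dr": [[0,0,0],[0,0,0],[0,0,0],[0,0,0],[0,0,0]], "hand": [0,0,0,0,0]}}

```text
t: 8.55
position: [0.5169, 0.0263, 0.2145]
tcp_rot: [[-0.301, 0.954, -0.005], [0.954, 0.301, 0.001], [0.002, -0.005, -1.0]]
ft_force: [2.9, 0.5, -0.7]
gripper_width: -0.008
```

```bash
python3 -c "
from h import *
plan([.7,.6,.5,.4,.3,.2])"
```

```text
t 8.55 tipF [-0.0117 -0.0003  0.1925] RerrDeg [ 0.2621  0.1285 -0.2339] forceF [ 2.8831 -0.4231 -0.7443] grip -0.007684291938315242
drfix [-0.2621 -0.1285  0.2339]
0.7 [-0.0189  0.      0.1824] [ 0.0003 -0.0071  0.0101]
0.6 [-0.0295  0.      0.1706] [ 0.0003 -0.0177  0.0219]
0.5 [-0.039   0.      0.1577] [ 0.0003 -0.0271  0.0349]
0.4 [-0.0472  0.      0.1438] [ 0.0003 -0.0352  0.0488]
0.3 [-0.0539  0.      0.1292] [ 0.0003 -0.0419  0.0635]
0.2 [-0.0592  0.      0.1138] [ 0.0003 -0.0472  0.0789]
```

Call:
{"name": "carry_out", "arguments": {"slide": [[0,-0.008,0.01],[0,-0.018,0.022],[0,-0.027,0.035],[0,-0.035,0.049],[0,-0.042,0.063]], "dr": [[0,0,0],[0,0,0],[0,0,0],[0,0,0],[0,0,0]], "hand": [0,0,0,0,0]}}

```text
t: 9.05
position: [0.4761, 0.0136, 0.1511]
tcp_rot: [[-0.301, 0.954, -0.005], [0.954, 0.301, 0.001], [0.002, -0.005, -1.0]]
ft_force: [1.7, 1.0, 1.4]
gripper_width: 0.0
```

```bash
python3 -c "
from h import *
plan([.3,.2,.1,.05,0,-.03])
a=snapshot('side');save(a,'side9')
import cv2
cv2.imwrite('pics/c9.png',cv2.resize(cv2.imread('pics/side9.png')[20:260,130:380],None,fx=2.,fy=2.))"
```

```text
t 9.05 tipF [-0.0545 -0.0003  0.1291] RerrDeg [ 0.2746  0.1317 -0.2337] forceF [1.9404 0.4688 1.4135] grip 0.0002455424108651832
drfix [-0.2746 -0.1317  0.2337]
0.3 [-0.0539  0.      0.1292] [ 0.0003  0.0005 -0.0001]
0.2 [-0.0592  0.      0.1138] [ 0.0003 -0.0047  0.0154]
0.1 [-0.063   0.      0.0978] [ 0.0003 -0.0084  0.0313]
0.05 [-0.0641  0.      0.0897] [ 0.0003 -0.0094  0.0394]
0 [-0.0645  0.      0.0815] [ 0.0003 -0.0098  0.0476]
-0.03 [-0.0645  0.      0.0766] [ 0.0003 -0.0098  0.0526]
```

View pics/c9.png

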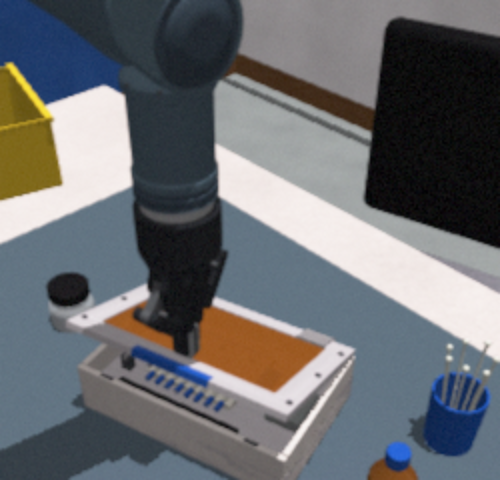

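Call:
{"name": "carry_out", "arguments": {"slide": [[0,-0.006,0.015],[0,-0.012,0.031],[0,-0.014,0.039],[0,-0.014,0.047],[0,-0.014,0.05]], "dr": [[0,0,0],[0,0,0],[0,0,0],[0,0,0],[0,0,0]], "hand": [0,0,0,0,0]}}

```text
t: 9.6
position: [0.4576, 0.0082, 0.103]
tcp_rot: [[-0.3, 0.954, -0.022], [0.954, 0.3, 0.003], [0.009, -0.02, -1.0]]
ft_force: [-21.9, -1.7, 67.2]
gripper_width: -0.005
```

```bash
python3 -c "
from h import *
rep()"
```

```text
t 9.6 tipF [-0.0741  0.0002  0.081 ] RerrDeg [ 1.1746  0.5401 -0.1693] forceF [-21.3956   4.8533  67.2054] grip -0.004831461559125724
```

Call:
{"name": "carry_out", "arguments": {"slide": [[0,0,0],[0,0,-0.001],[0,0,-0.02],[0,0,-0.07],[0,0,-0.12]], "dr": [[0,0,0],[0,0,0],[0,0,0],[0,0,0],[0,0,0]], "hand": [0,0,0,0,0]}}

```text
t: 10.1
position: [0.4585, 0.0075, 0.2227]
tcp_rot: [[-0.3, 0.954, -0.027], [0.954, 0.3, 0.0], [0.008, -0.026, -1.0]]
ft_force: [0.9, 1.1, 0.0]
gripper_width: -0.003
```

Call:
{"name": "carry_out", "arguments": {"slide": [[0.03,0,-0.05],[0.06,0,-0.1],[0.11,0,-0.1],[0.16,0,-0.1],[0.21,0,-0.1]], "dr": [[0,0,0],[0,0,0],[0,0,0],[0,0,0],[0,0,0]], "hand": [0,0,0,0,0]}}

```text
t: 10.6
position: [0.4006, 0.2, 0.325]
tcp_rot: [[-0.3, 0.954, -0.026], [0.954, 0.3, 0.002], [0.009, -0.024, -1.0]]
ft_force: [0.7, 0.3, -0.1]
gripper_width: 0.001
```

```bash
python3 -c "
from h import *
rep()
a=snapshot('side');save(a,'side10');b=snapshot('top');save(b,'top10')
for y in (.13,0,-.13): print([ (proj(c,W([-.095,y,.0815]))-o)*2 for c,o in((a,(130,70)),(b,(130,120)))])
for nm in('screw_jar_center','swab_cup_center','solvent_bottle_center'): print(nm,[d['centre'] for d in spot_point(a,nm)])
import cv2
cv2.imwrite('pics/c10.png',np.hstack([cv2.resize(cv2.imread('pics/side10.png')[70:300,130:330],None,fx=2.,fy=2.),cv2.resize(cv2.imread('pics/top10.png')[120:350,150:350],None,fx=2,fy=2)]))"
```

```text
t 10.6 tipF [-0.0716  0.2003  0.303 ] RerrDeg [ 1.3958  0.5391 -0.1385] forceF [ 0.7533  0.0617 -0.1334] grip 0.0009567187186234585
[array([ 67.2465, 264.165 ]), array([169.4113, 332.8635])]
[array([166.3293, 309.2868]), array([283.3614, 298.7057])]
[array([279.8773, 360.9958]), array([396.072 , 264.9193])]
screw_jar_center [[164.1, 172.4]]
swab_cup_center [[358.3, 226.9], [405.4, 227.1]]
solvent_bottle_center [[325.7, 263.8]]
```

View pics/c10.png

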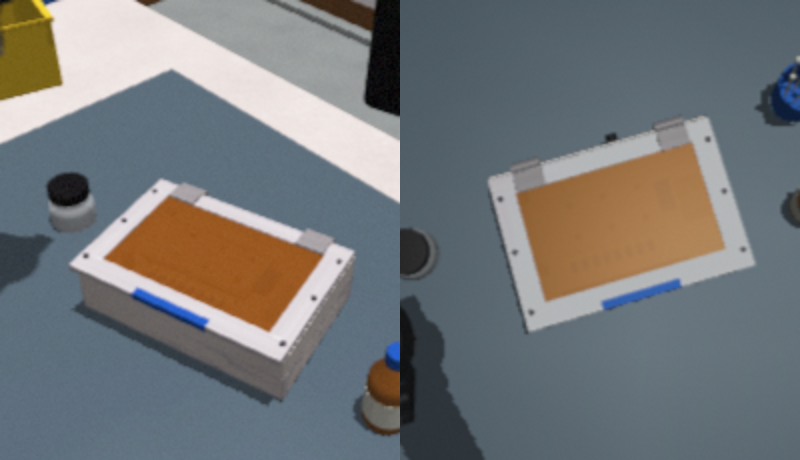

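```bash
python3 -c "
from h import *
rep();print(close_job())"
```

```text
t 10.85 tipF [-0.072   0.198   0.3015] RerrDeg [ 1.5792  0.3766 -0.2095] forceF [ 0.0804 -0.4979 -0.3471] grip 0.0038885687860108578
the job is handed in; nothing more can be done
None
```

The flap is folded flat over the tubes and the amber cover is shut flush on the box. I handed the job in at about 10.9 s; no verdict came back.

**What I did:** With the closed fingertips on its back, I pushed the clamp flap over from about 1.43 rad until it met its stop at 41 N. I then went over the cover, pushed it forward from behind and pressed it onto its stop, which took 67 N. The hand is clear, 0.30 m up to the left of the box, with no contact force.

**Last checks:**
- **Cover:** its front corners lie within about 2 pixels of where a shut cover should appear.
- **Flap:** it was seen flat before the cover moved and again with the cover part-way over. At the end I could only see it faintly through the pane.
- **Tray of tubes:** I judged it only by eye, and it looked undisturbed once the flap was down.
- **Jar, blue cup and bottle:** they show within about 2 pixels of where they began, standing upright. I left the purple look-alike cup alone.

No check failed. At the two end presses the wrist showed sideways forces of 15 and 21 N along the fixture's depth. I put these down to friction while pressing but did not confirm it.

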